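# Push a spent coffee pod through the sprung flap of the pod caddy

### The job

Push the caddy's self-closing flap open with one finger and, while that finger keeps it open, push the spent coffee pod along the caddy's shelf with the other finger until it drops in through the opening; then draw back so that the flap swings shut behind it. Open the flap before the pod gets to the drop edge, do not use the pod to shove the flap, and do not lift the pod off the shelf. Leave the other things on the table where they are.

Things in the scene. Friction and masses are not known exactly. Their poses are not given: they have to be found in the camera images.
- caddy: Fixed wooden collecting caddy, 247 mm long (x), 92 wide (y), 161 high. Origin on the table below the drop edge, mid-width; +x is the horizontal push direction, z up. Steel shelf: top 95 above the table, x = -125 to the drop edge x = 0, front end open, side rails 12 high at y = -42 and 42. From x = 0 to 118 an open well, floor 5 above the table, roofed by the sloping flap between thin cheeks.
- drop_edge (a point): Middle of the shelf's drop edge: caddy x = 0, y = 0, z = 95 mm. A pod falls once its centre is past it. Nothing overhangs shelf or flap.
- flap (a joint): Flap angle, rad: 0 shut, grows as it is pushed in (vertical at 1.03, stop 1.25). A plate 112 mm long, 78 wide, 4 thick; shut, it slopes down from the hinge to its free edge beside the drop edge. Pushed in caddy +x near shelf level, the free edge swings down and away into the well. A spring always shuts it: 1 to 4 N at a fingertip.
- hinge (a point): Middle of the flap's hinge line, fixed, at caddy x = 100, z = 153 mm; the line runs along caddy y (bar 8 thick). A finger pointing down with its tip 10 above the shelf meets the shut flap at x = 15 to 20 and may go on until its front is at x = 85. Behind the hinge is a roof 161 above the table.
- flap_edge (a point): Middle of the flap's free edge, moving with it; shut: caddy x = 4, z = 95 mm. One straight push does the job: two fingers pointing down, in line along caddy x, 60 to 85 apart, pod standing between them; the front finger opens the flap (0.1 to 0.9 rad on the way), the rear one pushes the pod.
- pod: The spent coffee pod, loose on the shelf: bare metal, like a small upturned cup, 30 high, flange 42 across at the bottom, sides tapering from 37 to 31 across; 15 to 40 g. Origin at the centre of its underside, z up out of the narrow end. It starts on the shelf 52 to 85 before the drop edge, up to 8 off the middle. It falls once its centre is past the edge.
- pod_center (a point): Point on the pod's axis 13 above its underside.
- bowl: Bystander: grey stoneware bowl, 150 across, 70 high; origin under its centre.
- fork: Bystander: steel fork, about 180 long along its x, lying flat.
- rolling_pin: Bystander: short beech rolling pin, 300 long along its x, 44 thick; origin on the table under its middle.
- mould: Bystander: fluted red plastic mould, upside down, 80 across, 46 high; stands beside the caddy.
- tin: Bystander: squat metal tin with a twist-lock lid and rubber ring, 84 across, 72 high; stands beside the caddy.
- mug: Bystander: white mug, 80 across, 90 high.

How it is judged:
By the outcome, as a careful person would: the job done as asked, in the order asked, and still so for the second after the job is handed in, with the robot touching nothing.
It also fails if it takes over 35 s, if anything falls off the work surface, if the arm or the gripper's body presses on something with over 40 N, if the wrist force passes 120 N, or if a joint passes its speed limit or range.

### The arm

A 6-joint arm with a two-finger parallel gripper is mounted at the origin on the work surface. World frame = base frame: x ahead of the robot, y to its left, z up, the work surface at z = 0. Lengths are in mm, angles in rad, forces in N, time in s.
With the tool pointing down it reaches from about 350 to 975 mm from the base axis. Payload 7.1 kg.
Tool frame: the origin (TCP) lies at the very end of the fingers, on their centre line; the grasp point (between the pads) lies 19 mm behind it; y points along the fingers, x is the direction in which the jaws open and shut, and the axes are right-handed (so a half turn about y gives the same grasp; the last joint's range is limited). The gripper opens to 88 mm and grips with 3 to 60 N. Pads are 20 mm wide; open, the fingers measure 115 mm over their backs; the gripper's body (75 mm by 178 mm) begins 61 mm behind the grasp point.
Start: joints at [-0.019, 0.423, 1.63, -0, 1.089, -0.019], TCP at [624.984, 0.026, 222.675] pointing down, gripper open.
Joint ranges: [-3, 3], [-0.9, 2.11], [0.09, 2.58], [-1.31, 4.45], [0.11, 2.69], [-2.54, 2.54]. Speed limits (rad/s): [2.39, 2.39, 3.01, 3.14, 3.14, 3.14].

### API

Orientations are given as a rotation vector (axis times angle).
In Python, from workcell import ctrl gives the robot as it stands. The module is installed in compiled form; this text tells all that it offers.
- The arm moves only by the tool jog_arm, never from a script. Its argument "steps" is a list of rows, each an object with "turn": the turn, a rotation vector about the world's x, y, z scaled (see below), a list of three; "dp": the shift along the world's x, y, z scaled (see below), a list of three; "claw": the opening, from 0 (shut) to 1 (fully open). In form: [{"turn": [wx, wy, wz], "dp": [x, y, z], "claw": claw}, ...]. A call has 1 to 12 rows; each row is the pose to reach, as a shift and turn from the pose measured when the call began, turning the shorter way round; what a row does not reach only later rows make up. The controller multiplies each number of a shift by 80 mm and each number of a turn by pi rad. A row lasts 1/12 s, in which the tool goes at most 41.7 mm and 7.16 degrees, less where a joint would pass 70% of its speed; a pose out of reach is approached as far as the arm can. A call with a number of a shift or a turn outside -1 to 1 is refused whole. A call with a gripper value outside its range is refused whole. The fingers move at their own pace and stop on an object; the grip force is fixed at half the most. Time passes only in rows, so rows that repeat a pose let the fingers close. It gives the time, the measured TCP pose, the force and the opening at its end, in the units of the state.
- ctrl.get_obs(): the state, without advancing time (a new reading comes with each control period).
- ctrl.get_image(name): name is "scene" or "side" or "wrist"; returns a dict with "img" (420x560x3 uint8, red, green, blue), "range_z" (420x560 float32, mm along the optical axis (not along the pixel's ray), 0 where there is no reading), "fovy" (degrees; the focal length in pixels is half the picture's height over the tangent of half this angle, whatever the lens; pixels are square), "cx", "cy" (the principal point, pixels), "camera_from_world" (4x4, takes a point from world to camera coordinates); the wrist camera has in their place "hand_eye" (4x4, takes a point from camera to tool coordinates, whose origin is the TCP and whose axes are the tool frame's). Camera axes: x right, y down, z forward; pixel columns grow to the right and rows downward; lengths in mm; the calibration is good to about 2 mm. A picture is of the moment at which its call begins: read the wrist's pose just before it.
- ctrl.close_job(): hands the job in, once; it reports no verdict.
The state is a dict: "t": time; "qpos": joint angles; "qvel": joint speeds; "joint_torque": joint torques, N m; "ee_pos": TCP position; "orientation": TCP orientation; "ft_force": force on the tool from outside, world axes, zero at the start; "moment": the same for the moment, N m; "width": finger opening in mm.
Only numpy, scipy, OpenCV 4.12 (cv2) and the standard library are available. Lean on these libraries where they do the work, as an engineer would, in place of code of your own. Each camera call takes 0.05 s, during which the arm holds its last target.

## Working session

There is one attempt and no reset: what is moved stays moved. The work goes in short steps, Python scripts to look and compute and a tool call to move; the robot and the scene stay as the last step left them, time stands still between calls to the robot, and variables do not carry over. Pictures are saved under pics/ and viewed, and the job is handed in when it is done.

Besides the shell and the picture viewer there is one more tool, called after "Call:" as a command line: name --argument value ..., lists and objects as JSON in quotes. jog_arm: Moves the arm, as the interface text tells. Its arguments: {"type":"object","properties":{"steps":{"type":"array","items":{"type":"object","properties":{"turn":{"type":"array","items":{"type":"number"}},"dp":{"type":"array","items":{"type":"number"}},"claw":{"type":"number"}}}}},"required":["steps"]}

```bash
mkdir -p pics
cat > h.py <<'E'
import numpy as np, cv2
from workcell import ctrl
def snap(n,f):
    d=ctrl.get_image(n); cv2.imwrite(f'pics/{f}.png',d['img'][:,:,::-1]); np.savez(f'{f}.npz',**{k:v for k,v in d.items()}); return d
def ld(f): return dict(np.load(f'{f}.npz'))
def foc(d): return d['img'].shape[0]/2/np.tan(np.radians(d['fovy'])/2)
def cloud(d,T=None):
    f=foc(d); z=d['range_z']; v,u=np.mgrid[:z.shape[0],:z.shape[1]]
    P=np.stack([(u-d['cx'])/f*z,(v-d['cy'])/f*z,z],-1)
    if T is None: T=np.linalg.inv(d['camera_from_world'])
    W=P@T[:3,:3].T+T[:3,3]; W[z<=0]=np.nan; return W
def plane(d,u,v,h,T=None):
    if T is None: T=np.linalg.inv(d['camera_from_world'])
    f=foc(d); r=T[:3,:3]@np.array([(u-d['cx'])/f,(v-d['cy'])/f,1]); o=T[:3,3]
    return o+r*(h-o[2])/r[2]
def proj(d,p):
    c=d['camera_from_world']@np.append(p,1); f=foc(d); return f*c[0]/c[2]+d['cx'],f*c[1]/c[2]+d['cy']
E
python3 - <<'E'
from h import *
o=ctrl.get_obs(); print({k:np.round(v,3) for k,v in o.items()})
for n in ['scene','side','wrist']:
    d=snap(n,n+'0')
    print(n,d['fovy'],d['cx'],d['cy'],(d['range_z']>0).mean())
    if 'hand_eye' in d: print(d['hand_eye'].round(3))
    else: print(np.linalg.inv(d['camera_from_world']).round(3))
E
```

```text
{'t': np.float64(0.0), 'qpos': array([-0.019,  0.424,  1.631, -0.   ,  1.089, -0.019]), 'qvel': array([0.   , 0.   , 0.   , 0.001, 0.001, 0.001]), 'joint_torque': array([ 1.0000e-03, -5.4462e+01, -2.7367e+01,  6.4000e-02,  2.3000e-02,
       -0.0000e+00]), 'ee_pos': array([6.24453e+02, 3.50000e-02, 2.21920e+02]), 'orientation': array([-1.571e+00,  1.000e-03,  1.000e-03]), 'ft_force': array([-0.093,  0.721,  0.057]), 'moment': array([ 0.017,  0.029, -0.01 ]), 'width': np.float64(87.687)}
scene 54.932678859295926 274.28448243422497 209.51498858464262 0.9960586734693877
[[ 8.240000e-01  3.390000e-01 -4.540000e-01  1.002367e+03]
 [ 5.660000e-01 -5.050000e-01  6.510000e-01 -6.671860e+02]
 [-9.000000e-03 -7.940000e-01 -6.080000e-01  7.287890e+02]
 [ 0.000000e+00  0.000000e+00  0.000000e+00  1.000000e+00]]
side 45.44830600867672 279.8822253487799 212.51990008960843 0.9956802721088436
[[ 9.570000e-01 -2.140000e-01  1.970000e-01  2.854590e+02]
 [-2.910000e-01 -6.640000e-01  6.890000e-01 -9.330920e+02]
 [-1.600000e-02 -7.160000e-01 -6.980000e-01  1.045695e+03]
 [ 0.000000e+00  0.000000e+00  0.000000e+00  1.000000e+00]]
wrist 66.52563615288656 273.3052113035444 205.39756589459762 0.9960586734693877
[[ 1.00000e+00 -0.00000e+00 -1.00000e-03  3.10000e-02]
 [ 1.00000e-03 -2.93000e-01  9.56000e-01 -1.62558e+02]
 [-1.00000e-03 -9.56000e-01 -2.93000e-01  7.99740e+01]
 [ 0.00000e+00  0.00000e+00  0.00000e+00  1.00000e+00]]
```

View pics/scene0.png

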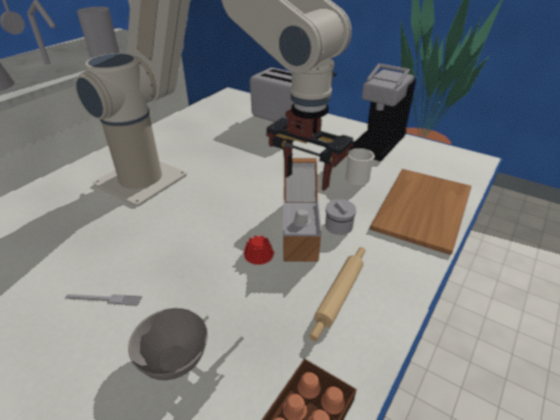

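View pics/side0.png

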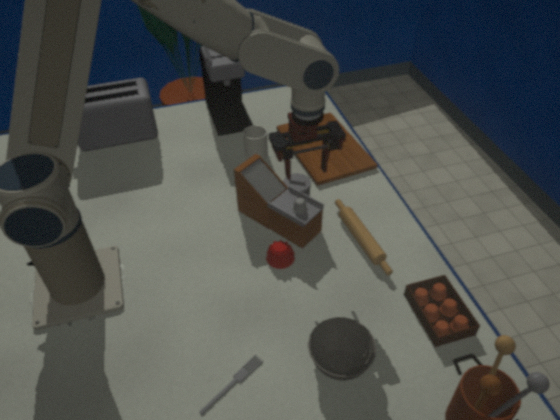

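View pics/wrist0.png

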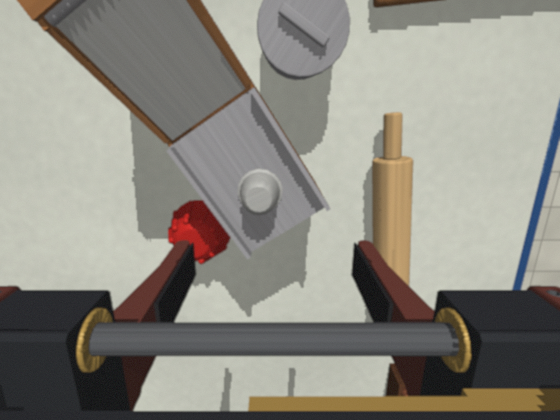

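```bash
cat >> h.py <<'E'
from scipy.spatial.transform import Rotation as R
def Tw(d,pos,rv):
    T=np.eye(4);T[:3,:3]=R.from_rotvec(rv).as_matrix();T[:3,3]=pos
    return T@d['hand_eye']
E
python3 - <<'E'
from h import *
o=ctrl.get_obs(); w=ld('wrist0'); T=Tw(w,o['ee_pos'],o['orientation'])
np.save('T0.npy',T)
W=cloud(w,T)
print('cam',T.round(2))
for n,(u,v) in dict(shelf=(215,160),shelf2=(285,215),pod=(260,190),table=(330,300),FR=(326,208),FL=(249,255),DL=(171,145),DR=(252,90),hl=(50,22),flapm=(150,70)).items():
    print(n,W[v,u].round(1),plane(w,u,v,95,T).round(1))
s=ld('scene0');S=cloud(s); q=ld('side0');Q=cloud(q)
print('scene pod',S[213,301],'shelf',S[228,292],'table',S[300,200]); print('side pod',Q[203,300],'shelf',Q[213,305],Q[300,200])
for nm,d in(('scene0',s),('side0',q)):
    print(cv2.imwrite(f'pics/{nm}z.png',cv2.resize(d['img'][130:280,200:400,::-1],None,fx=4,fy=4,interpolation=cv2.INTER_CUBIC)))
cv2.imwrite('pics/w0z.png',cv2.resize(w['img'][60:280,130:350,::-1],None,fx=2.7,fy=2.7,interpolation=cv2.INTER_CUBIC))
E
```

```text
cam [[ 1.0000e+00  0.0000e+00 -0.0000e+00  6.2478e+02]
 [-0.0000e+00 -9.6000e-01 -2.9000e-01  7.9990e+01]
 [-0.0000e+00  2.9000e-01 -9.6000e-01  3.8465e+02]
 [ 0.0000e+00  0.0000e+00  0.0000e+00  1.0000e+00]]
shelf [571.5  34.4  95.7] [571.3  34.3  95. ]
shelf2 [635.4 -18.3  95.1] [635.4 -18.4  95. ]
pod [613.2  14.1 126. ] [611.8   6.2  95. ]
table [ 7.022e+02 -1.745e+02  1.000e-01] [ 683.1 -111.7   95. ]
FR [672.   -7.3 107.9] [674.2 -11.4  95. ]
FL [601.  -54.6 106.8] [600.  -60.3  95. ]
DL [532.8  47.8  95.4] [532.7  47.8  95. ]
DR [606.9  93.5 107.6] [606.1  94.1  95. ]
hl [482.6 131.8 156.5] [444.3 145.8  95. ]
flapm [532.  106.7 125.8] [520.9 109.9  95. ]
scene pod [613.8845716    3.26474638 126.0456079 ] shelf [606.50098698 -24.67530179  94.61264586] table [ 510.85175375 -264.36230209    1.19748149]
side pod [608.32704274  -4.6581601  123.93705888] shelf [619.60914197 -14.8805623   92.53677342] [ 295.20087041 -141.72879992   -2.34051148]
True
True
```

View pics/w0z.png

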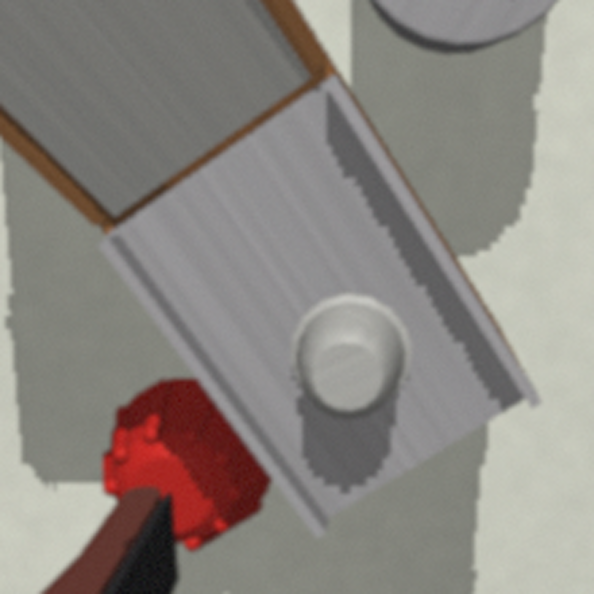

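View pics/scene0z.png

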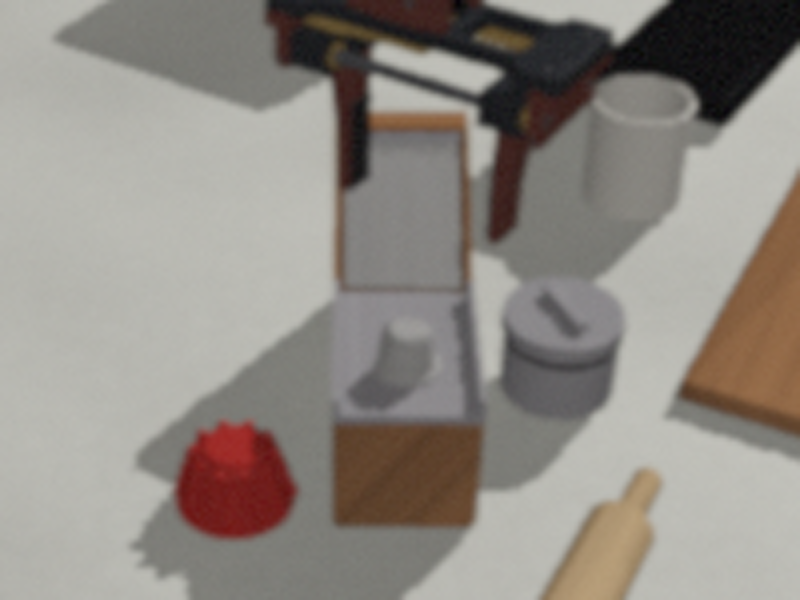

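View pics/side0z.png

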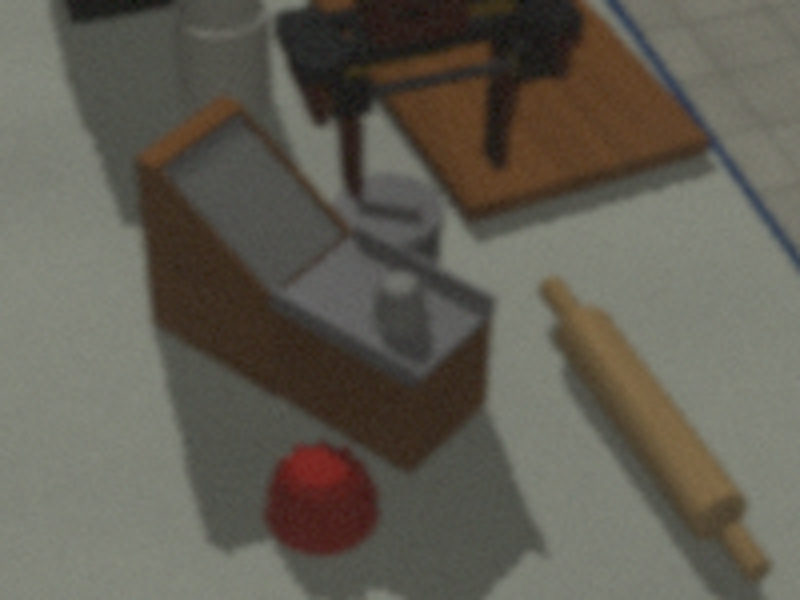

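Run:
```python
from h import *
w=ld('wrist0'); T=np.load('T0.npy'); W=cloud(w,T)
m=np.zeros(W.shape[:2],bool); m[60:262,120:340]=1
x,y,z=W[...,0],W[...,1],W[...,2]
sh=m&(abs(z-95)<2)&(np.hypot(x-613,y-10)>30)
# boundary via minAreaRect on shelf
P=W[sh][:,:2].astype(np.float32); print(len(P),W[sh][:,2].mean())
# keep main component
_,lab,st,_=cv2.connectedComponentsWithStats((m&(abs(z-95)<2)).astype(np.uint8))
k=lab==1+st[1:,4].argmax(); P=W[k][:,:2].astype(np.float32); r=cv2.minAreaRect(P); print(r, cv2.boxPoints(r).round(1).tolist())
ra=m&(z>104)&(z<110)&(y<130)
# flap plane
fl=m&(z>103)&(z<150); 
import itertools
pp=W[30:130,90:230].reshape(-1,3); pp=pp[(pp[:,2]>100)&(pp[:,2]<152)]
c=np.array([532,106.7,125.8]); 
for tol in(15,6,2,1.5):
    if tol==15:n=None; s=pp[np.hypot(pp[:,0]-532,pp[:,1]-106.7)<25]
    else: s=pp[abs((pp-c)@n)<tol]
    c=s.mean(0); n=np.linalg.svd(s-c,full_matrices=False)[2][2]; n*=np.sign(n[2])
print('flap n',n,'slope',np.degrees(np.arccos(n[2])),'dir of +x', np.degrees(np.arctan2(-n[1],-n[0])))
# pod
for lo,hi in((124,128),(105,122),(97,103)):
    s=(np.hypot(x-613,y-10)<30)&(z>lo)&(z<hi)&m; p=W[s]; print(lo,len(p),p.mean(0).round(1))
    if len(p)>10:
        (a,b),rr=cv2.minEnclosingCircle(p[:,:2].astype(np.float32)); print(a,b,rr)
# rails edges
for nm,seg in(('L',None),):
    pts=W[ra][:,:2]; print(len(pts))
np.save('shelf.npy',P)
```

```text
8930 95.59851403857527
((598.7406616210938, 21.96520233154297), (92.57538604736328, 137.81297302246094), 31.068710327148438) [[523.5, 57.099998474121094], [594.7000122070312, -60.900001525878906], [673.9000244140625, -13.199999809265137], [602.7999877929688, 104.9000015258789]]
flap n [ 0.28395916 -0.4313999   0.85630679] slope 31.095595577238914 dir of +x 123.35400099997707
124 677 [611.7   6.9 125.5]
611.5728759765625 6.8645758628845215 13.782754898071289
105 357 [613.2  15.8 114.9]
611.8648681640625 6.4911909103393555 17.652833938598633
97 354 [613.6  16.   99.2]
612.4736938476562 9.820775032043457 29.62135887145996
3040
```

Run:
```python
from h import *
w=ld('wrist0'); T=np.load('T0.npy'); W=cloud(w,T); im=w['img'].astype(int)
x,y,z=W[...,0],W[...,1],W[...,2]
m=np.zeros(z.shape,bool); m[60:262,120:340]=1
a=np.radians(121.8); u=np.array([np.cos(a),np.sin(a)]); v=np.array([-u[1],u[0]])
def loc(p): return np.stack([p[...,:2]@u,p[...,:2]@v],-1)
L=loc(W); 
c=loc(np.array([606,22]))
sh=m&(abs(z-95)<2.5)
rl=m&(z>105)&(z<109)
def fit(A,B): 
    p=np.polyfit(A,B,1); r=B-np.polyval(p,A); k=abs(r)<2; p=np.polyfit(A[k],B[k],1); return p,k.sum(),np.std((B-np.polyval(p,A))[k])
for nm,mask in(('shelf',sh),('rail',rl)):
  A=L[mask]
  print(nm,np.percentile(A[:,0],[0,1,50,99,100]).round(1),np.percentile(A[:,1],[0,1,50,99,100]).round(1))
# rail side lines
A=L[rl]; vm=np.median(L[sh][:,1])
for s in(-1,1):
    B=A[(A[:,1]-vm)*s>30]; B=B[B[:,0]<L[sh][:,0].max()-10]
    bins=np.round(B[:,0]/4); 
    for f in(np.min,np.max):
        xs=[];ys=[]
        for b in np.unique(bins):
            q=B[bins==b]; 
            if len(q)>2: xs.append(b*4);ys.append(f(q[:,1]))
        p,n,e=fit(np.array(xs),np.array(ys)); print('rail',s,f.__name__,'ang',np.degrees(a+np.arctan(p[0])),'v@mid',np.polyval(p,c[0]),n,e)
A=L[sh]; A=A[abs(A[:,1]-vm)<34]; bins=np.round(A[:,1]/3)
for f in(np.min,np.max):
    xs=[];ys=[]
    for b in np.unique(bins): q=A[bins==b]; xs.append(b*3); ys.append(f(q[:,0]))
    p,n,e=fit(np.array(xs),np.array(ys)); print('end',f.__name__,'ang',np.degrees(a-np.arctan(p[0])),'u@mid',np.polyval(p,vm),n,e, np.round(ys,0)[::4])
print('vm',vm,'pod',loc(np.array([612,7])))
# caddy shelf edges in scene view by depth
for nm in('scene0','side0'):
    d=ld(nm);S=cloud(d); l=loc(S); k=(abs(S[...,2]-95)<5)&(np.hypot(S[...,0]-598,S[...,1]-22)<80)
    print(nm,np.percentile(l[k],[1,50,99],axis=0).round(1).tolist(), S[k][:,2].mean())
    k=(S[...,2]>119)&(S[...,2]<130)&(np.hypot(S[...,0]-612,S[...,1]-7)<20); print('podtop',S[k].mean(0),k.sum())
```

```text
shelf [-365.3 -363.1 -288.2 -236.8 -220.6] [-570.2 -564.3 -524.6 -480.4 -474.9]
rail [-365.3 -361.3 -258.1 -214.9 -204.9] [-570.3 -569.5 -522.1 -476.3 -475.2]
rail -1 min ang 123.13697031809491 v@mid -568.8832714035289 32 0.06846952207025074
rail -1 max ang 123.2429710048675 v@mid -565.0478858307245 32 0.1250743224411301
rail 1 min ang 123.17928345640127 v@mid -481.2148351020313 31 0.11987982936320608
rail 1 max ang 123.25629572235249 v@mid -476.94490161222916 31 0.19994233607389672
end min ang 123.26639403307419 u@mid -364.1714921400767 23 0.2636156519623946 [-363. -364. -364. -364. -365. -365.]
end max ang 123.16633436811908 u@mid -234.94510846697227 22 0.7920642410166503 [-235. -235. -234. -235. -237. -236.]
vm -524.5847084204609 pod [-316.54769799 -523.82301868]
scene0 [[-363.0, -567.1], [-306.5, -524.3], [-226.5, -483.5]] 95.21718249760995
podtop [614.63778205   5.3336516  123.45734543] 90
side0 [[-363.8, -565.7], [-292.5, -518.4], [-226.7, -473.1]] 94.72697645387117
podtop [608.13093796   2.81818484 122.72939507] 68
```

```bash
cat > g.py <<'E'
from h import *
A=np.radians(123.2); U=np.array([np.cos(A),np.sin(A)]); V=np.array([-U[1],U[0]])
def measure(W,m,org=None):
    L=np.stack([W[...,:2]@U,W[...,:2]@V],-1); z=W[...,2]
    sh=m&(abs(z-95)<2.5); rl=m&(z>105)&(z<109)
    return L,sh,rl
E
python3 - <<'E'
from g import *
w=ld('wrist0'); T=np.load('T0.npy'); W=cloud(w,T)
m=np.zeros(W.shape[:2],bool); m[60:262,120:340]=1
L,sh,rl=measure(W,m)
A_=L[sh]; vm0=np.median(A_[:,1]); q=A_[abs(A_[:,1]-vm0)<30]
b=np.round(q[:,1]/3); mins=[q[b==k][:,0].min() for k in np.unique(b)]; print('front u',np.median(mins))
r=L[rl]; r=r[r[:,0]<np.median(mins)+115]
vlo=[np.percentile(r[r[:,1]<vm0][:,1],p) for p in(2,98)]; vhi=[np.percentile(r[r[:,1]>vm0][:,1],p) for p in(2,98)]
print(vlo,vhi); vm=(sum(vlo)+sum(vhi))/4
u0=np.median(mins)+125
org=u0*U+vm*V; print('origin',org, 'hinge pred',org+100*U)
for pod in([612,7],[611.6,6.9]):
    d=np.array(pod)-org; print('pod local',d@U,d@V)
# flap edge check: flap-plane pts low
# side ray-check in scene/side of pod top & hinge
for nm,px in(('scene0',None),('side0',None)):
    d=ld(nm)
    print(nm,'proj pod top',proj(d,[612,7,125]),'dropL/R',[np.round(proj(d,[*(org+s*42*V),95]),1) for s in(1,-1)],'front',[np.round(proj(d,[*(org-125*U+s*42*V),95]),1) for s in(1,-1)])
np.save('org.npy',org)
E
```

```text
front u -376.93908200773905
[np.float64(-561.3683830156826), np.float64(-524.6653721613744)] [np.float64(-505.003816271633), np.float64(-469.39270244244136)]
origin [568.97620676  71.24032765] hinge pred [514.21988441 154.91675899]
pod local -77.31226057548895 -0.8251339285495856
pod local -77.17691171743783 -0.43567188081676933
scene0 proj pod top (np.float64(301.1280887665041), np.float64(212.29016126968725)) dropL/R [array([283.6, 203.2]), array([315.6, 203.4])] front [array([283.4, 234.3]), array([318.6, 234.6])]
side0 proj pod top (np.float64(299.9203634964357), np.float64(199.61622998488593)) dropL/R [array([268.3, 203.8]), array([287.5, 188.2])] front [array([303.9, 224.1]), array([322.8, 207.1])]
```

Run:
```python
from g import *
org=np.load('org.npy'); o=ctrl.get_obs(); t=org-64*U-0.5*V; print(t,o['ee_pos'],(t-o['ee_pos'][:2])/80, (200-o['ee_pos'][2])/80, np.radians(-56.8)/np.pi, U)
```

```text
[604.43863522  17.9611932 ] [6.24556638e+02 1.53480413e-02 2.22092039e+02] [-0.25147504  0.22432306] -0.27615048981220697 -0.31555555555555553 [-0.54756322  0.83676431]
```

Call:
jog_arm --steps '[{"turn": [0,0,-0.1],"dp": [-0.08,0.07,0],"claw": 0.886},{"turn": [0,0,-0.2],"dp": [-0.16,0.14,0],"claw": 0.886},{"turn": [0,0,-0.3155],"dp": [-0.2515,0.2243,-0.15],"claw": 0.886},{"turn": [0,0,-0.3155],"dp": [-0.2515,0.2243,-0.276],"claw": 0.886},{"turn": [0,0,-0.3155],"dp": [-0.2515,0.2243,-0.276],"claw": 0.886},{"turn": [0,0,-0.3155],"dp": [-0.2515,0.2243,-0.276],"claw": 0.886},{"turn": [0,0,-0.3155],"dp": [-0.2515,0.2243,-0.276],"claw": 0.886},{"turn": [0,0,-0.3155],"dp": [-0.2515,0.2243,-0.276],"claw": 0.886},{"turn": [0,0,-0.3155],"dp": [-0.2515,0.2243,-0.276],"claw": 0.886},{"turn": [0,0,-0.3155],"dp": [-0.2515,0.2243,-0.276],"claw": 0.886},{"turn": [0,0,-0.3155],"dp": [-0.2515,0.2243,-0.276],"claw": 0.886}]'

```text
t: 1.07
ee_pos: [604.4, 18.0, 199.9]
orientation: [-1.43, 0.771, -0.769]
ft_force: [-1.2, -0.4, -1.1]
width: 77.8
```

```bash
cat > st.py <<'E'
from g import *
org=np.load('org.npy'); o=ctrl.get_obs()
d=o['ee_pos'][:2]-org; M=R.from_rotvec(o['orientation']).as_matrix(); X=M[:2,0]
print('t',o['t'],'local',(d@U).round(2),(d@V).round(2),'z',o['ee_pos'][2].round(2),'width',o['width'],'F',np.round([o['ft_force'][:2]@U,o['ft_force'][:2]@V,o['ft_force'][2]],2))
print('tool x ang',np.degrees(np.arctan2(X[1],X[0])).round(2),'tool y',M[:,1].round(4),'q',o['qpos'].round(2))
E
python3 - <<'E'
exec(open('st.py').read())
for n in['wrist','scene','side']:
    d=snap(n,n+'1')
    if n=='wrist':
        T=Tw(d,o['ee_pos'],o['orientation']); np.save('T1.npy',T); W=cloud(d,T)
        L=np.stack([(W[...,:2]-org)@U,(W[...,:2]-org)@V],-1)
        k=(W[...,2]>123)&(W[...,2]<128)&(abs(L[...,0]+77)<20)&(abs(L[...,1])<20); print('podtop loc',L[k].mean(0),k.sum())
        k=(abs(W[...,2]-95)<2)&(abs(L[...,1])<30)&(L[...,0]<-60); print('shelf',W[k][:,2].mean(),np.percentile(L[k][:,0],[0,1]))
E
```

```text
t 1.0667 local -63.96 -0.46 z 199.88 width 77.79761422959184 F [ 0.31  1.2  -1.05]
tool x ang -56.59 tool y [-9.e-04  1.e-03 -1.e+00] q [0.01 0.42 1.69 0.   1.03 1.  ]
podtop loc [-77.92994291  -0.82633331] 897
shelf 95.53406282405393 [-125.20092162 -124.61788878]
```

View pics/wrist1.png

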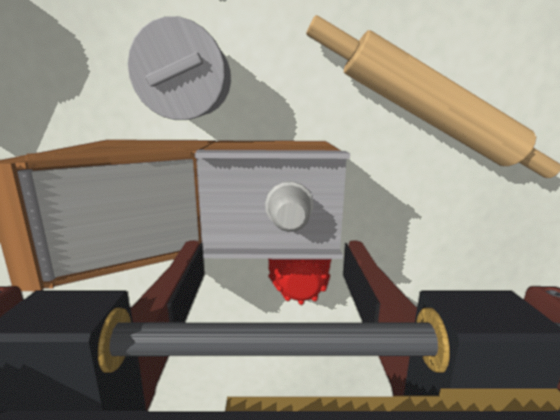

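View pics/scene1.png

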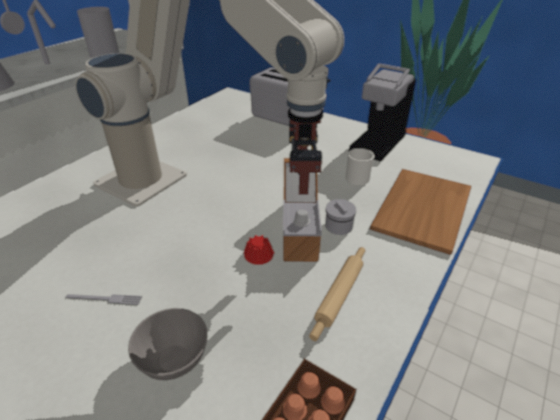

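Call:
jog_arm --steps '[{"turn": [0,0,-0.001],"dp": [0.01,-0.008,-0.3],"claw": 0.886},{"turn": [0,0,-0.001],"dp": [0.01,-0.008,-0.6],"claw": 0.886},{"turn": [0,0,-0.001],"dp": [0.01,-0.008,-0.8],"claw": 0.886},{"turn": [0,0,-0.001],"dp": [0.01,-0.008,-0.8],"claw": 0.886},{"turn": [0,0,-0.001],"dp": [0.01,-0.008,-0.8],"claw": 0.886}]'

```text
t: 1.63
ee_pos: [604.7, 17.3, 135.4]
orientation: [-1.429, 0.775, -0.771]
ft_force: [0.5, 0.1, 0.1]
width: 77.9
```

Run:
```python
exec(open('st.py').read())
d=snap('wrist','wrist2');d=snap('side','side2'); cv2.imwrite('pics/side2z.png',cv2.resize(d['img'][100:260,200:400,::-1],None,fx=3.7,fy=3.7,interpolation=cv2.INTER_CUBIC))
```

```text
t 1.6333 local -64.69 -0.4 z 135.43 width 77.91029731367533 F [-0.19 -0.49  0.11]
tool x ang -56.83 tool y [-0.0026  0.001  -1.    ] q [0.01 0.5  1.73 0.   0.91 1.  ]
```

View pics/wrist2.png

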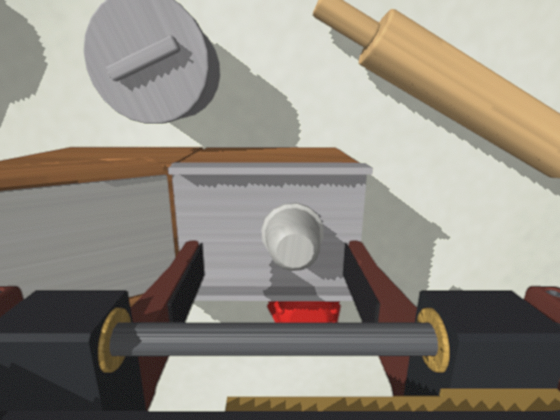

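View pics/side2z.png

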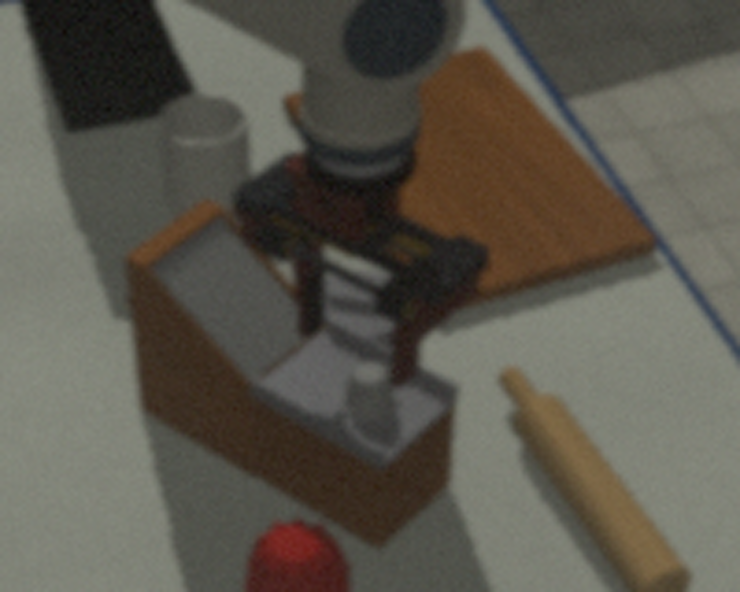

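Call:
jog_arm --steps '[{"dp": [0,-0.005,-0.15],"turn": [0,0,0],"claw": 0.886},{"dp": [0,-0.005,-0.3],"turn": [0,0,0],"claw": 0.886},{"dp": [0,-0.005,-0.39],"turn": [0,0,0],"claw": 0.886},{"dp": [0,-0.005,-0.39],"turn": [0,0,0],"claw": 0.886},{"dp": [0,-0.005,-0.39],"turn": [0,0,0],"claw": 0.886}]'

```text
t: 2.15
ee_pos: [605.5, 17.0, 105.0]
orientation: [-1.428, 0.774, -0.772]
ft_force: [-0.2, 0.2, 0.3]
width: 78.1
```

Run:
```python
exec(open('st.py').read())
d=snap('wrist','wrist3');d=snap('side','side3'); cv2.imwrite('pics/side3z.png',cv2.resize(d['img'][100:260,200:400,::-1],None,fx=3.7,fy=3.7,interpolation=cv2.INTER_CUBIC))
```

```text
t 2.15 local -65.4 -0.81 z 105.02 width 78.05528074919106 F [0.32 0.09 0.29]
tool x ang -56.85 tool y [-8.e-04  1.e-03 -1.e+00] q [0.01 0.55 1.75 0.   0.85 1.  ]
```

View pics/wrist3.png

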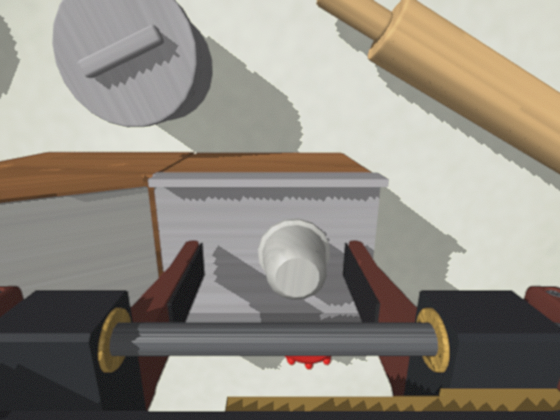

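View pics/side3z.png

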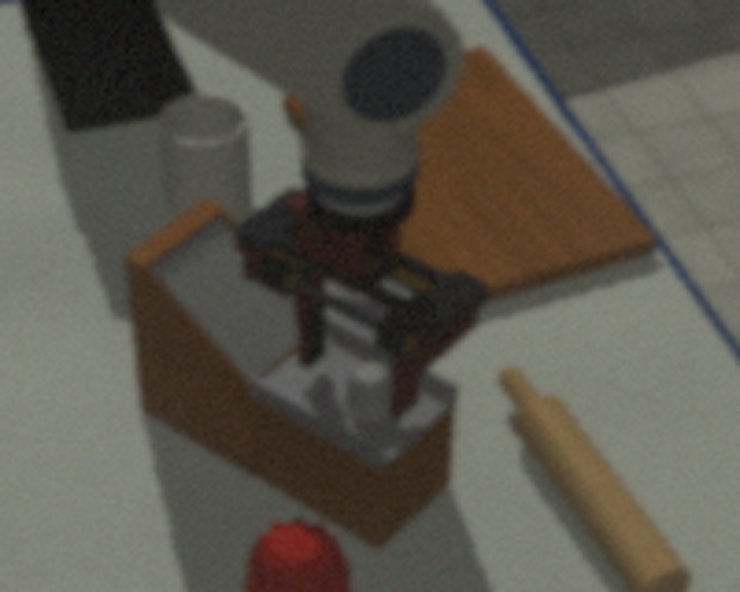

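Call:
jog_arm --steps '[{"dp": [-0.034,0.052,-0.01],"turn": [0,0,0],"claw": 0.886},{"dp": [-0.068,0.105,-0.01],"turn": [0,0,0],"claw": 0.886},{"dp": [-0.103,0.157,-0.01],"turn": [0,0,0],"claw": 0.886},{"dp": [-0.137,0.209,-0.01],"turn": [0,0,0],"claw": 0.886},{"dp": [-0.171,0.261,-0.01],"turn": [0,0,0],"claw": 0.886},{"dp": [-0.205,0.314,-0.01],"turn": [0,0,0],"claw": 0.886},{"dp": [-0.24,0.366,-0.01],"turn": [0,0,0],"claw": 0.886},{"dp": [-0.274,0.418,-0.01],"turn": [0,0,0],"claw": 0.886},{"dp": [-0.308,0.471,-0.01],"turn": [0,0,0],"claw": 0.886},{"dp": [-0.308,0.471,-0.01],"turn": [0,0,0],"claw": 0.886}]'

```text
t: 3.08
ee_pos: [581.0, 55.4, 105.1]
orientation: [-1.428, 0.773, -0.773]
ft_force: [-0.3, 0.2, 1.6]
width: 77.6
```

Run:
```python
exec(open('st.py').read())
d=snap('wrist','wrist4');d=snap('scene','scene4'); cv2.imwrite('pics/scene4z.png',cv2.resize(d['img'][130:280,200:400,::-1],None,fx=3.7,fy=3.7,interpolation=cv2.INTER_CUBIC))
```

```text
t 3.0833 local -19.85 -1.41 z 105.15 width 77.62721104031274 F [0.3  0.17 1.63]
tool x ang -56.82 tool y [ 7.0e-04  1.2e-03 -1.0e+00] q [0.07 0.52 1.8  0.   0.82 1.06]
```

View pics/wrist4.png

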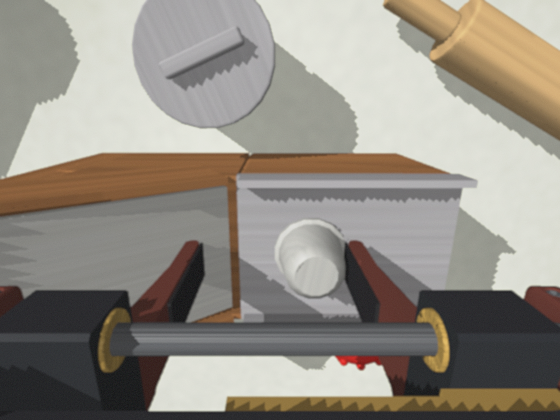

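View pics/scene4z.png

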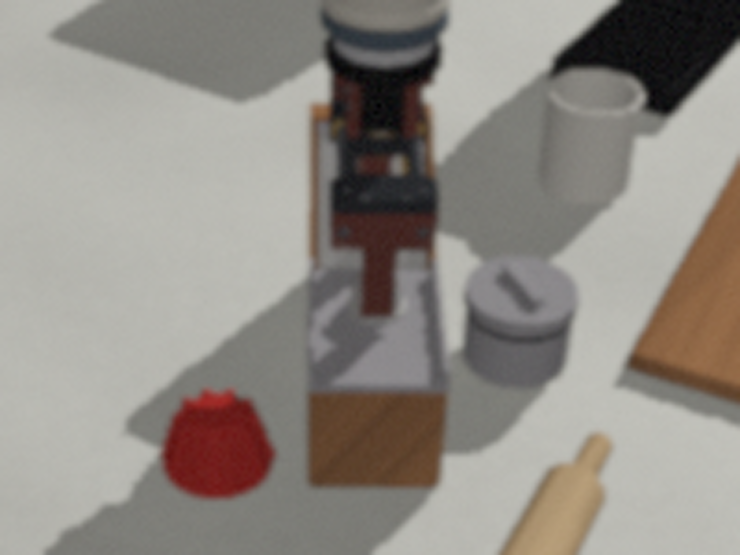

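Run:
```python
exec(open('st.py').read())
d=ld('wrist4'); W=cloud(d,Tw(d,o['ee_pos'],o['orientation']))
for (u,v) in[(60,250),(120,230),(180,215),(225,210),(236,230),(280,200),(315,275),(300,225)]:
    p=W[v,u]; l=p[:2]-org; print((u,v),(l@U).round(1),(l@V).round(1),p[2].round(1))
L=(W[...,:2]-org); a,b=L@U,L@V
k=(W[...,2]>122)&(W[...,2]<128)&(abs(b)<20)&(a>-65)&(a<-15); print('pod top',a[k].mean(),b[k].mean(),k.sum())
```

```text
t 3.1833 local -20.47 -1.46 z 105.17 width 77.8508047077483 F [0.21 0.1  0.71]
tool x ang -56.83 tool y [ 8.0e-04  1.1e-03 -1.0e+00] q [0.07 0.52 1.8  0.   0.82 1.06]
(60, 250) 72.5 -21.9 139.2
(120, 230) 52.6 -25.4 124.1
(180, 215) 28.0 -27.6 108.2
(225, 210) 6.5 -25.7 93.7
(236, 230) 11.9 21.4 4.9
(280, 200) -24.8 -31.9 94.7
(315, 275) -41.8 -2.0 125.7
(300, 225) -36.1 -18.5 99.0
pod top -43.328105117752166 -3.1525595193236935 2530
```

Call:
jog_arm --steps '[{"dp": [-0.035,0.053,-0.012],"turn": [0,0,0],"claw": 0.886},{"dp": [-0.07,0.107,-0.012],"turn": [0,0,0],"claw": 0.886},{"dp": [-0.105,0.16,-0.012],"turn": [0,0,0],"claw": 0.886},{"dp": [-0.14,0.213,-0.012],"turn": [0,0,0],"claw": 0.886},{"dp": [-0.175,0.267,-0.012],"turn": [0,0,0],"claw": 0.886},{"dp": [-0.209,0.32,-0.012],"turn": [0,0,0],"claw": 0.886},{"dp": [-0.244,0.373,-0.012],"turn": [0,0,0],"claw": 0.886},{"dp": [-0.279,0.426,-0.012],"turn": [0,0,0],"claw": 0.886},{"dp": [-0.314,0.48,-0.012],"turn": [0,0,0],"claw": 0.886},{"dp": [-0.349,0.533,-0.012],"turn": [0,0,0],"claw": 0.886},{"dp": [-0.349,0.533,-0.012],"turn": [0,0,0],"claw": 0.886},{"dp": [-0.349,0.533,-0.012],"turn": [0,0,0],"claw": 0.886}]'

```text
t: 4.18
ee_pos: [553.3, 98.0, 104.4]
orientation: [-1.428, 0.773, -0.773]
ft_force: [-0.1, -1.6, 3.3]
width: 77.8
```

Run:
```python
exec(open('st.py').read())
d=snap('wrist','wrist5');d=snap('scene','scene5'); cv2.imwrite('pics/scene5z.png',cv2.resize(d['img'][130:280,200:400,::-1],None,fx=3.7,fy=3.7,interpolation=cv2.INTER_CUBIC))
```

```text
t 4.1833 local 30.94 -1.53 z 104.37 width 77.83685590524703 F [-1.26  0.9   3.28]
tool x ang -56.81 tool y [ 6.0e-04  1.3e-03 -1.0e+00] q [0.15 0.5  1.85 0.   0.8  1.14]
```

View pics/wrist5.png

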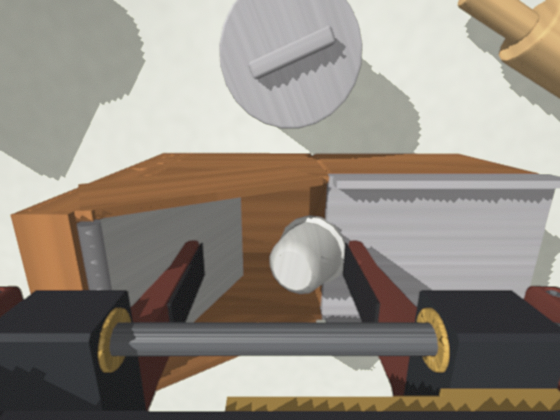

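View pics/scene5z.png

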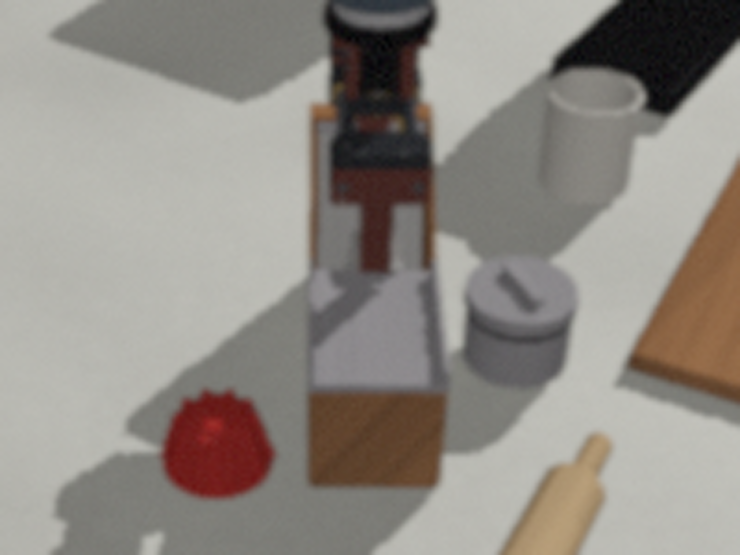

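Run:
```python
exec(open('st.py').read())
for i in range(3): d=snap('wrist','wrist6')
W=cloud(d,Tw(d,o['ee_pos'],o['orientation'])); L=(W[...,:2]-org); a,b=L@U,L@V
for p in[(300,260),(315,235),(285,270),(340,230)]: print(p,a[p[1],p[0]].round(1),b[p[1],p[0]].round(1),W[p[1],p[0],2].round(1))
exec(open('st.py').read())
```

```text
t 4.2833 local 30.53 -1.58 z 104.41 width 77.55609056285977 F [-1.44  0.16  2.4 ]
tool x ang -56.83 tool y [ 9.0e-04  1.3e-03 -1.0e+00] q [0.15 0.5  1.85 0.   0.8  1.14]
(300, 260) 16.4 -8.1 120.5
(315, 235) 7.7 -16.6 108.1
(285, 270) 23.8 -0.5 116.9
(340, 230) -8.6 -13.9 94.0
t 4.4333 local 30.33 -1.59 z 104.35 width 77.71252139513898 F [-0.47 -0.02  2.58]
tool x ang -56.85 tool y [ 0.0011  0.0013 -1.    ] q [0.15 0.5  1.85 0.   0.8  1.14]
```

View pics/wrist6.png

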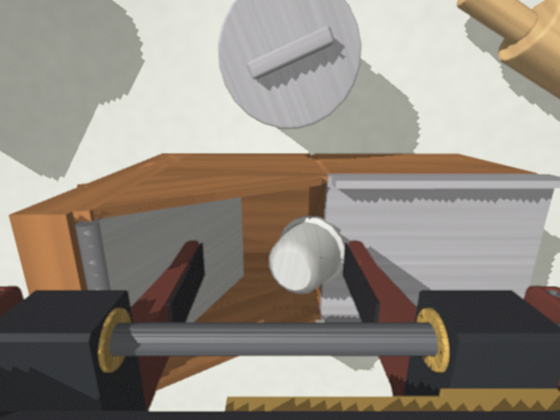

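Call:
jog_arm --steps '[{"dp": [0,0,0],"turn": [0,0,0],"claw": 0.84},{"dp": [-0.01,0.015,0],"turn": [0,0,0],"claw": 0.8},{"dp": [-0.02,0.03,0],"turn": [0,0,0],"claw": 0.77},{"dp": [-0.03,0.046,0],"turn": [0,0,0],"claw": 0.75},{"dp": [-0.042,0.064,0],"turn": [0,0,0],"claw": 0.75},{"dp": [-0.042,0.064,0],"turn": [0,0,0],"claw": 0.75},{"dp": [-0.042,0.064,0],"turn": [0,0,0],"claw": 0.75}]'

```text
t: 5.02
ee_pos: [550.2, 102.6, 104.2]
orientation: [-1.428, 0.773, -0.773]
ft_force: [1.1, -2.9, -0.5]
width: 65.9
```

Run:
```python
exec(open('st.py').read())
d=snap('wrist','wrist7')
```

```text
t 5.0167 local 36.56 -1.44 z 104.17 width 65.87892928645749 F [-3.    0.66 -0.46]
tool x ang -56.83 tool y [ 8.0e-04  1.1e-03 -1.0e+00] q [0.16 0.49 1.85 0.   0.8  1.15]
```

View pics/wrist7.png

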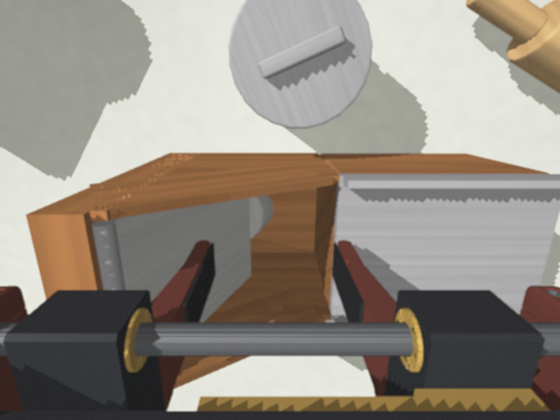

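Call:
jog_arm --steps '[{"dp": [0.055,-0.084,0],"turn": [0,0,0],"claw": 0.75},{"dp": [0.11,-0.167,0],"turn": [0,0,0],"claw": 0.75},{"dp": [0.164,-0.251,0],"turn": [0,0,0],"claw": 0.75},{"dp": [0.219,-0.335,0],"turn": [0,0,0],"claw": 0.75},{"dp": [0.274,-0.418,0],"turn": [0,0,0],"claw": 0.75},{"dp": [0.342,-0.523,0.01],"turn": [0,0,0],"claw": 0.75},{"dp": [0.411,-0.628,0.01],"turn": [0,0,0],"claw": 0.75},{"dp": [0.479,-0.732,0.01],"turn": [0,0,0],"claw": 0.75},{"dp": [0.548,-0.837,0.01],"turn": [0,0,0],"claw": 0.75},{"dp": [0.616,-0.941,0.01],"turn": [0,0,0],"claw": 0.75},{"dp": [0.616,-0.941,0.01],"turn": [0,0,0],"claw": 0.75},{"dp": [0.616,-0.941,0.01],"turn": [0,0,0],"claw": 0.75}]'

```text
t: 6.07
ee_pos: [599.6, 26.7, 104.8]
orientation: [-1.427, 0.774, -0.774]
ft_force: [-0.9, 0.3, -0.3]
width: 65.8
```

Call:
jog_arm --steps '[{"dp": [0,0,0.3],"turn": [0,0,0],"claw": 0.75},{"dp": [0,0,0.7],"turn": [0,0,0],"claw": 0.75},{"dp": [0,0,1.0],"turn": [0,0,0],"claw": 0.75},{"dp": [0,0,1.0],"turn": [0,0,0],"claw": 0.75},{"dp": [0,0,1.0],"turn": [0,0,0],"claw": 0.75}]'

```text
t: 6.48
ee_pos: [600.2, 27.2, 186.2]
orientation: [-1.426, 0.771, -0.775]
ft_force: [0.3, 0.1, 0.2]
width: 65.5
```

Run:
```python
exec(open('st.py').read())
d=snap('wrist','wrist8')
W=cloud(d,Tw(d,o['ee_pos'],o['orientation'])); L=(W[...,:2]-org); a,b=L@U,L@V
k=(abs(b)<30)&(a>15)&(a<85)&(W[...,2]>90)&(W[...,2]<150)
p=np.polyfit(a[k],W[...,2][k],1); print('slope deg',np.degrees(np.arctan(p[0])),k.sum())
snap('scene','scene8')
```

```text
t 6.4833 local -53.98 -2.04 z 186.24 width 65.49071190406289 F [-0.08 -0.26  0.19]
tool x ang -56.87 tool y [ 0.0034  0.0014 -1.    ] q [0.02 0.43 1.72 0.   0.99 1.02]
slope deg 31.149043360504635 9321
```

View pics/wrist8.png

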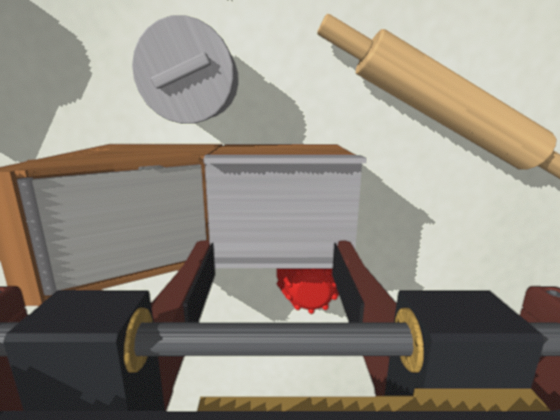

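View pics/scene8.png

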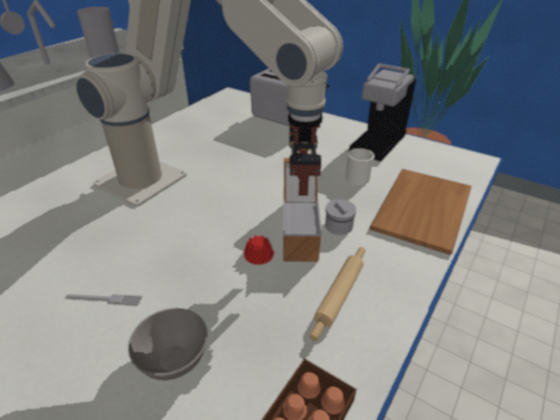

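The flap is shut: its slope is 31.1°, the same as at the start. The shelf is empty and the other things are where they were, so I am handing the job in.

```bash
python3 -c "
from workcell import ctrl
print(ctrl.close_job())"
```

```text
the job is handed in; nothing more can be done
None
```

The pod is in the caddy and the flap has swung shut behind it. I handed the job in at about 6.5 s, with the arm holding clear above the caddy.

**What I did:** I set the fingers 78 mm apart astride the pod and pushed straight along the shelf. The front finger opened the flap while the pod was still about 43 mm short of the drop edge, and it held the flap open throughout.

**One hitch:** The pod tipped over the edge and hung between the edge and the rear finger. I narrowed the fingers to 66 mm while moving forward, so the rear finger went on about 12 mm and the front finger kept the flap open. The pod then dropped in. I drew straight back about 90 mm and then lifted clear.

**Last checks:**
- **Flap:** its measured slope was 31.1° both before and after, so it is shut.
- **Pod:** the shelf is empty, and I saw the pod in the well before the flap closed.
- **Other things:** in the last scene picture they look unmoved. I judged this by eye and did not measure it.
- **Forces:** readings at the end of each move stayed under about 4 N.

**Disagreement:** The side camera put the pod about 4–5 mm from the wrist camera's position, partly because it sees one side of the pod. I used the wrist camera, which the scene picture bore out.

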